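# Reset the sliding bar of a sugar casting frame to the hole freed by the red clip

## Robot

A 6-joint arm with a two-finger parallel gripper is mounted at the origin on the work surface. World frame = base frame: x ahead of the robot, y to its left, z up, the work surface at z = 0. Lengths are in m, angles in rad, forces in N, time in s.
With the tool pointing down it reaches from about 0.375 to 0.975 m from the base axis. Payload 3.8 kg.
Tool frame: the origin (TCP) lies on the centre line of the jaws, within the pads' length; the fingertips stand 14 mm ahead of it and the grasp point (between the pads) lies 5 mm behind it; z points along the fingers, y is the line along which they close (so a half turn about z gives the same grasp; the last joint's range is limited). The gripper opens to 85 mm and grips with 20 to 120 N. Pads are 22 mm wide; open, the fingers measure 114 mm over their backs; the gripper's body (76 mm by 85 mm) begins 54 mm behind the grasp point. The pads swing forward as they close: fully open they stand 13 mm farther back than shut.
Start: joints at [1.159, 0.264, 1.604, -0, 1.274, -0.037], TCP at [0.247, 0.628, 0.245] pointing down, gripper open.
Joint ranges: [-2.63, 2.63], [-0.94, 2.18], [0.31, 2.57], [-1.31, 4.45], [0, 2.66], [-2.55, 2.55]. Speed limits (rad/s): [2.57, 2.57, 3.14, 3.14, 3.14, 3.14].

## Interface

Orientations are given as a rotation vector (axis times angle).
In Python, from workcell import bot, eyes, spot_in gives the robot as it stands.
- The arm moves only by the tool carry_out, never from a script. Its argument "series" is text: rows parted by semicolons, each of 4 numbers parted by spaces: the shift along the world's x, y, z in m, then the turn about the world's z in degrees. In form: tx ty tz roll; .... A call has 1 to 20 rows; each row shifts and turns the commanded pose from where the row before left it; what a row does not reach is not made up. A row lasts 1/8 s, in which the tool goes at most 62.5 mm and 10.7 degrees, less where a joint would pass 70% of its speed; a pose out of reach is approached as far as the arm can. A call is refused whole if a number of a shift passes 0.0625 or a number of a turn 10.7, either way. A call with a gripper value outside its range is refused whole. "jaw" is the gripper command: -1 is shut, 1 is fully open, values between are in proportion, set as the call begins (left out, the last holds). The fingers move at their own pace and stop on an object; "grip_force" is the grip in N (left out, the last holds). Time passes only in rows, so rows that do not move let the fingers close. It gives the time, the measured TCP pose, the force, the opening and the grip force at its end, in the units of the state.
- bot.read_state(): the state, without advancing time (a new reading comes with each control period).
- eyes.read_camera(name): name is "scene" or "side" or "wrist"; returns (picture, depth): 480x640x3 uint8, blue, green, red; 480x640 float32, m along the optical axis (not along the pixel's ray), 0 where there is no reading.
- eyes.get_calibration(name): a dict with "K" (3x3 intrinsics, pixels), "distortion" ([k1, k2, p1, p2, k3] as OpenCV has them; the pictures are not rectified), "position" and "rotation" of the camera in the world; the wrist camera has in their place "T_tool_cam" (4x4, takes a point from camera to tool coordinates, whose origin is the TCP and whose axes are the flange's). Camera axes: x right, y down, z forward; pixel columns grow to the right and rows downward; lengths in m; the calibration is good to about 2 mm. A picture is of the moment at which its call begins: read the wrist's pose just before it. get_calibration takes no time and is no camera call.
- bot.finish_job(): hands the job in; it is judged then, once.
Trained networks look in the newest picture that a camera, given by its name, has taken for a name from the list of things; names that differ only in an ending like _2 or _b are one class to them, and where a whole thing is asked for, a point or a joint stands for the part that bears it (a point fixed in the world has none). Each returns a list of dicts, best first, with "score" (0 to 1); they miss things now and then, are a little off and sometimes report something else, mostly with a low value. They report only what shows in the picture. A call takes as long as a camera call. They do not tell look-alikes from the thing itself.
- spot_in(camera, target): "rect" ([centre column, centre row, width, height] in pixels, round what is visible of it).
The state is a dict: "time": time; "q": joint angles; "joint_vel": joint speeds; "joint_torque": joint torques, N m; "tool_pos": TCP position; "tcp_rot": TCP orientation; "wrist_force": force on the tool from outside, world axes, zero at the start; "torque": the same for the moment, N m; "width": opening from 0.0 (shut) to 1.0 (fully open); "grip_force": force on a finger pad.
Only numpy, scipy, OpenCV 4.12 (cv2) and the standard library are available. Lean on these libraries where they do the work, as an engineer would, in place of code of your own. Each camera call takes 0.05 s, during which the arm holds its last target. There are 200 camera calls.

## Task

Pull the red stop clip straight up off the casting frame's tube, where it snaps on over a hole, and set it down in the steel tray. Then pull up the black plunger knob, slide the steel sleeve and its bar along the tube to the hole that the red clip had covered, and let the pin go fully down into that hole. Finish still gripping the knob with the pin fully down, and leave the blue clip, the sugar pieces and the bottles as they are.

Things in the scene. Friction and masses are not known exactly. Their poses are not given: they have to be found in the camera images.
- casting_frame: Fixed frame. A bright aluminium square tube, 310 mm long (its y), 30 mm wide (x), 40 mm high, with a red and orange silicone mat, 4 mm thick, on its +x side. Origin: on the work surface under the tube's middle. Pin holes (11 mm) in the tube's top at y = -70, 0, +70 mm: the sleeve starts pinned at 0; the outer two are covered by the clips, which may swap. Posts 50 mm high at y = +-160 mm.
- red_clip: Red plastic stop clip, 60 g. Origin: centre of its grip tab, 14 mm thick (frame's x), 26 mm wide (y), 40 mm high. Clipped on, this is 65 mm above the work surface; the saddle below (48 x 30 mm) has its top 20 mm and its feet 51 to 52 mm below the origin. Two sprung balls catch the legs: 5 to 15 N straight up brings it past them in the first 7 mm; it is clear of the tube after 30 mm.
- blue_clip: Blue stop clip, same shape, size and origin as the red one, on the tube's other outer hole. It stays clipped on.
- steel_tray: Fixed shallow stainless tray, 130 x 130 mm, walls 25 mm high and 3 mm thick, inner floor 3 mm above the work surface. Origin: on the work surface under its centre. It stands at the left or the right of the frame; a wooden scrap box (120 x 120 x 50 mm) with turquoise sugar scraps stands on the other side.
- pull_knob: Black plunger knob, an upright cylinder 24 mm across and 26 mm high. Origin: its centre, 87 mm above the work surface with the pin down, on the pin's axis. Below it a brass neck 18 mm across stands on the steel sleeve (48 mm along x, 52 mm along y, top 56 mm high). The sleeve's bar, 16 mm wide, runs along the frame's +x over the mat, its top 33 mm high.
- plunger (a joint): Lift of the knob and its pin in m: 0 = pin fully down, 10 mm deep in its hole; 0.016 = fully pulled. A spring pushes it down with 6 N at 0 and 10 N at the top. The 8 mm pin leaves the hole at 0.010; let down between holes it rests on the tube at 0.010 and drops in when over a hole. It has 1.5 mm play either way in its hole.
- sleeve (a joint): Position of the sleeve, which carries knob and bar, along the frame's +y in m: 0 at the middle hole, +0.070 and -0.070 at the outer holes, stops at +-0.080. It slides with about 2 N of friction once the pin is out and the clip off.
- sugar_bloom: Fragile turquoise sugar flower, 38 mm across, 20 mm high, on the mat towards one end, out of the bar's way. Leave it.
- sugar_leaf: Turquoise sugar leaf, 44 x 18 x 8 mm, on the mat towards the other end. Leave it.
- spray_bottle: Clear spray bottle, 196 mm high, 70 mm across, standing to the right. Leave it standing.
- torch_canister: Red torch canister, 175 mm high, 66 mm across, standing at the far left. Leave it standing.
Mind the look-alikes: they are no part of the job. There is more than one size of the blue_clip; the job needs the larger. Of the things that look like the red_clip, the larger one is meant.

How it is judged:
By the outcome, as a careful person would: the job done as asked, in the order asked, and still so for the second after the job is handed in, while the arm keeps its last pose, push and grip.
It also fails if it takes over 48 s, if anything falls off the work surface, if the arm or the gripper's body presses on something with over 40 N, if the wrist force passes 120 N, or if a joint passes its speed limit or range.

## Working session

There is one attempt and no reset: what is moved stays moved. The work goes in short steps, Python scripts to look and compute and a tool call to move; the robot and the scene stay as the last step left them, time stands still between calls to the robot, and variables do not carry over. Pictures are saved under pics/ and viewed, at most 10 in all, crops included, and the job is handed in when it is done.

Besides the shell and the picture viewer there is one more tool, called after "Emit:" as name(argument=value, ...), one argument or row to a line, values as JSON. carry_out: Moves the arm, as the interface text tells. Its arguments: {"type":"object","properties":{"series":{"type":"string"},"jaw":{"type":"number"},"grip_force":{"type":"number"}},"required":["series"]}

```bash
ls; mkdir -p pics; cat > h.py <<'E'
import numpy as np, cv2
from workcell import bot, eyes, spot_in
from scipy.spatial.transform import Rotation as R
def pose(name, st=None):
    c=eyes.get_calibration(name)
    if name=="wrist":
        T=np.eye(4);T[:3,:3]=R.from_rotvec(st["tcp_rot"]).as_matrix();T[:3,3]=st["tool_pos"]
        T=T@np.array(c["T_tool_cam"]);return c,T[:3,:3],T[:3,3]
    return c,np.array(c["rotation"]),np.array(c["position"])
def cloud(name,depth,st=None):
    c,Rm,t=pose(name,st)
    v,u=np.mgrid[0:480,0:640]
    p=cv2.undistortPoints(np.stack([u,v],-1).reshape(-1,1,2).astype(float),np.array(c["K"]),np.array(c["distortion"])).reshape(480,640,2)
    P=np.dstack([p,np.ones((480,640))])*depth[...,None]
    return P@Rm.T+t
E
python3 - <<'E'
from h import *
print(bot.read_state())
for n in ["scene","side"]:
    im,d=eyes.read_camera(n);cv2.imwrite(f"pics/{n}0.png",im);np.save(n+".npy",cloud(n,d))
    P=np.load(n+".npy")
    for t in ["red_clip","blue_clip","steel_tray","pull_knob","casting_frame","sleeve"]:
        for r in spot_in(n,t)[:4]:
            u,v,w,h=r["rect"];print(n,t,np.round(r["rect"]),round(r["score"],2),np.round(P[int(v),int(u)],3))
E
```

```text
pics
{'time': 0.0, 'q': array([ 1.15912114e+00,  2.64753931e-01,  1.60538458e+00, -7.88957823e-06,
        1.27367991e+00, -3.68941332e-02]), 'joint_vel': array([-0.00085753, -0.00212351,  0.00072208, -0.00048988,  0.00032111,
        0.00114526]), 'joint_torque': array([-1.93961954e-03, -5.15110695e+01, -3.67311358e+01, -1.33119090e-05,
        1.30011037e-02, -5.63661928e-06]), 'tool_pos': array([0.24681718, 0.62750616, 0.24395574]), 'tcp_rot': array([-0.58517056, -3.08611475,  0.00341077]), 'wrist_force': array([ 0.68897284,  0.52397166, -0.27235283]), 'torque': array([0.03068971, 0.0145174 , 0.0315942 ]), 'grip_force': 0.0, 'width': 1.0010463033299402}Traceback (most recent call last):
  File "<stdin>", line 4, in <module>
  File "h.py", line 15, in cloud
    return P@Rm.T+t
           ~~~~~~^~
ValueError: operands could not be broadcast together with shapes (480,640) (3,)
```

```bash
sed -i 's/return c,np.array(c\["rotation"\])/return c,R.from_rotvec(c["rotation"]).as_matrix()/' h.py
python3 - <<'E'
from h import *
for n in ["scene","side"]:
    print(n,eyes.get_calibration(n)["rotation"],eyes.get_calibration(n)["position"])
    im,d=eyes.read_camera(n);cv2.imwrite(f"pics/{n}0.png",im);np.save(n+".npy",cloud(n,d))
    P=np.load(n+".npy")
    for t in ["red_clip","blue_clip","steel_tray","pull_knob","casting_frame","sleeve"]:
        for r in spot_in(n,t)[:4]:
            u,v,w,h=r["rect"];print(n,t,np.round(r["rect"]),round(r["score"],2),np.round(P[int(v),int(u)],3))
E
```

```text
scene [-2.1953796  -1.05582886  0.43154741] [ 1.30136662 -0.60260939  1.14325613]
scene red_clip [305. 263.  18.  26.] 0.51 [ 0.513 -0.048  0.048]
scene red_clip [300. 240.  11.  17.] 0.41 [ 0.426 -0.     0.032]
scene blue_clip [352. 243.  18.  30.] 0.57 [0.537 0.097 0.047]
scene steel_tray [388. 200.  59.  41.] 0.59 [0.431 0.341 0.001]
scene pull_knob [329. 242.   4.  12.] 0.5 [0.528 0.025 0.091]
scene casting_frame [352. 288. 161. 131.] 0.92 [ 0.652 -0.001  0.032]
scene casting_frame [467. 200.  27.  54.] 0.71 [0.66  0.429 0.108]
scene casting_frame [354. 244.  18.  28.] 0.66 [0.542 0.1   0.048]
scene sleeve [344. 274.  51.  76.] 0.86 [0.597 0.018 0.03 ]
side [-0.27626553  2.61562249 -1.4779236 ] [0.28146107 1.13669369 0.80496525]
side red_clip [376. 277.  10.  18.] 0.75 [0.42  0.013 0.022]
side red_clip [346. 253.  19.  30.] 0.49 [ 0.504 -0.038  0.049]
side blue_clip [377. 299.  14.  28.] 0.82 [0.405 0.102 0.023]
side blue_clip [321. 283.  24.  32.] 0.56 [0.534 0.111 0.059]
side steel_tray [339. 371.  70.  58.] 0.91 [0.448 0.328 0.004]
side pull_knob [331. 256.  13.  14.] 0.7 [0.524 0.044 0.092]
side casting_frame [286. 281. 156.  95.] 0.97 [0.638 0.047 0.007]
side sleeve [298. 268.  93.  37.] 0.9 [0.61  0.025 0.032]
```

View pics/scene0.png

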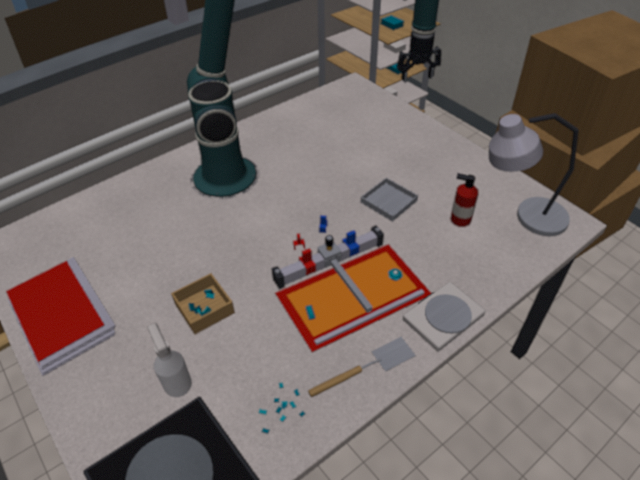

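```bash
python3 - <<'E'
from h import *
im=cv2.imread("pics/scene0.png");cv2.imwrite("pics/crop.png",cv2.resize(im[170:350,250:450],None,fx=3.3,fy=3.3,interpolation=cv2.INTER_CUBIC))
hsv=cv2.cvtColor(im,cv2.COLOR_BGR2HSV)
for n in ["scene","side"]:
    hsv=cv2.cvtColor(cv2.imread(f"pics/{n}0.png"),cv2.COLOR_BGR2HSV);P=np.load(n+".npy")
    m=(abs(P[...,0]-.53)<.1)&(abs(P[...,1]-.03)<.15)&(P[...,2]>.055)&(P[...,2]<.1)
    red=m&((hsv[...,0]<8)|(hsv[...,0]>172))&(hsv[...,1]>140); blue=m&(abs(hsv[...,0]-112)<14)&(hsv[...,1]>130);blk=m&(hsv[...,2]<60)&(P[...,2]>.075)
    for k,q in dict(red=red,blue=blue,blk=blk).items(): print(n,k,q.sum(),np.round(np.median(P[q],0),3) if q.any() else "")
    t=(abs(P[...,0]-.53)<.1)&(abs(P[...,1]-.03)<.17)&(P[...,2]>.036)&(P[...,2]<.046)&(hsv[...,1]<60)
    Q=P[t][:,:2].astype(np.float32); l=cv2.fitLine(Q,cv2.DIST_HUBER,0,.01,.01).ravel();print(len(Q),l,np.degrees(np.arctan2(l[1],l[0])))
E
```

```text
scene red 86 [ 0.514 -0.043  0.074]
scene blue 18 [0.533 0.101 0.081]
scene blk 41 [0.528 0.023 0.089]
630 [0.16993757 0.98545486 0.52438873 0.02302908] 80.215805
side red 118 [ 0.511 -0.027  0.077]
side blue 57 [0.531 0.103 0.078]
side blk 81 [0.521 0.04  0.089]
499 [0.18214455 0.9832718  0.5145185  0.01936445] 79.505295
```

View pics/crop.png

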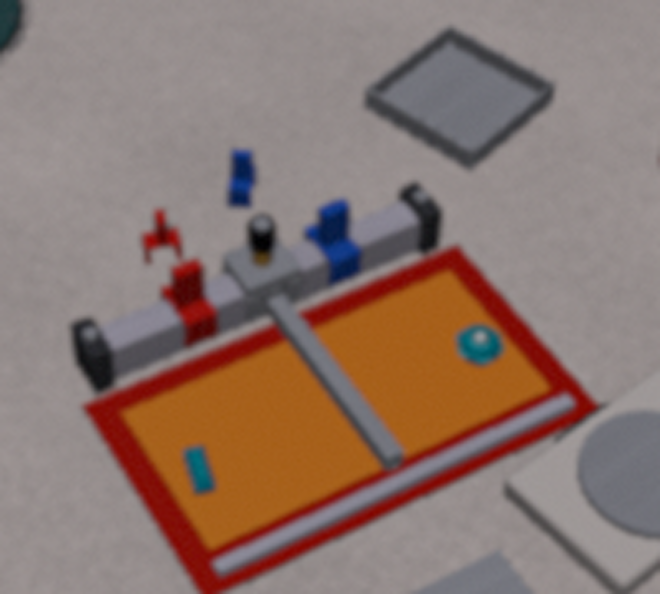

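Red-clip candidates are (305,263), on the tube and larger, and (300,240), smaller and lying loose behind it. The one on the tube is the target. The blue clip that stays is at (352,243). The tray is on the left.

Emit:
carry_out(
  series="0.022 -0.053 0.003 -6.56;0.022 -0.053 0.003 -6.56;0.022 -0.053 0.003 -6.56;0.022 -0.053 0.003 -6.56;0.022 -0.053 0.003 -6.56;0.022 -0.053 0.003 -6.56;0.022 -0.053 0.003 -6.56;0.022 -0.053 0.003 -6.56;0.022 -0.053 0.003 -6.56;0.022 -0.053 0.003 -6.56;0.022 -0.053 0.003 -6.56;0.022 -0.053 0.003 -6.56;0 0 0 0;0 0 0 0",
  jaw=1,
)

```text
time: 2.5
tool_pos: [0.5109, -0.0078, 0.2812]
tcp_rot: [-2.41, -2.014, -0.0]
wrist_force: [0.1, 1.2, 0.5]
width: 1.002
grip_force: 0.0
```

```bash
cat > look.py <<'E'
import sys
from h import *
st=bot.read_state();im,d=eyes.read_camera("wrist");cv2.imwrite(f"pics/{sys.argv[1]}.png",im)
Rm=R.from_rotvec(st["tcp_rot"]).as_matrix();print(st["time"],np.round(st["tool_pos"],4),"tooly deg",np.degrees(np.arctan2(Rm[1,1],Rm[0,1])),st["q"].round(2))
P=cloud("wrist",d,st);np.save("wrist.npy",P)
hsv=cv2.cvtColor(im,cv2.COLOR_BGR2HSV)
z=P[...,2];m=(d>0)&(z>.055)&(z<.11)&(abs(P[...,0]-.53)<.12)&(abs(P[...,1]-.03)<.16)
red=m&((hsv[...,0]<8)|(hsv[...,0]>172))&(hsv[...,1]>130); blue=m&(abs(hsv[...,0]-112)<14)&(hsv[...,1]>120);blk=m&(hsv[...,2]<70)&(hsv[...,1]<120)&(z>.07)
for k,q in dict(red=red,blue=blue,blk=blk).items():
    if q.sum()<20: print(k,q.sum());continue
    top=np.percentile(P[q][:,2],90);q&=(z>top-.006)
    Q=P[q];r=cv2.minAreaRect(Q[:,:2].astype(np.float32)*1000);print(k,q.sum(),"ztop",round(top,4),"rect mm",np.round(r[0],1),np.round(r[1],1),round(r[2],1),"med",Q.mean(0).round(4), "px",np.argwhere(q).mean(0).round())
E
python3 look.py w0
```

```text
2.5 [ 0.5109 -0.0078  0.2812] tooly deg -10.219110509356527 [-0.06 -0.07  1.9   0.    1.31  0.11]
red 387 ztop 0.0868 rect mm [509.4 -37.2] [24.4 12.8] 79.7 med [ 0.5094 -0.0362  0.0858] px [241. 321.]
blue 2
blk 241 ztop 0.1017 rect mm [520.7  31.8] [22.1 21.5] 67.4 med [0.5209 0.0331 0.1006] px [165. 320.]
```

View pics/w0.png

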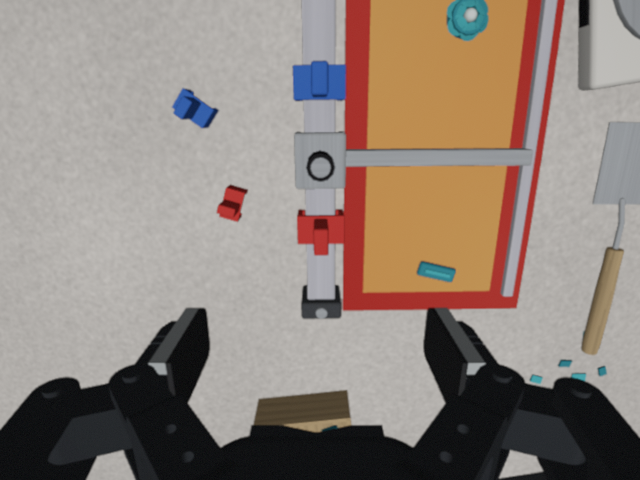

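Emit:
carry_out(
  series="-0.001 -0.015 -0.05 0;0 -0.014 -0.05 0;0 0 -0.05 0;0 0 -0.035 0;0 0 -0.02 0;0 0 -0.005 0;0 0 0 0",
)

```text
time: 3.42
tool_pos: [0.5102, -0.0359, 0.0717]
tcp_rot: [2.408, 2.017, 0.0]
wrist_force: [0.4, 0.1, -0.1]
width: 0.998
grip_force: 0.0
```

Emit:
carry_out(
  series="0 0 0 0;0 0 0 0;0 0 0 0;0 0 0 0;0 0 0 0;0 0 0 0",
  jaw=-1,
  grip_force=50,
)

```text
time: 4.18
tool_pos: [0.5103, -0.037, 0.0717]
tcp_rot: [2.41, 2.015, 0.0]
wrist_force: [-1.0, 0.8, 4.4]
width: 0.154
grip_force: 49.4
```

Emit:
carry_out(
  series="0 0 0.003 0;0 0 0.003 0;0 0 0.004 0;0 0 0.01 0;0 0 0.02 0;0 0 0.03 0;0 0 0.04 0;0 0 0.02 0;0 0 0 0",
)

```text
time: 5.3
tool_pos: [0.5121, -0.0371, 0.205]
tcp_rot: [2.406, 2.012, 0.007]
wrist_force: [0.4, -0.5, -2.2]
width: 0.152
grip_force: 50.6
```

```bash
python3 - <<'E'
from h import *
for n in ["scene","side"]:
    im,d=eyes.read_camera(n);cv2.imwrite(f"pics/{n}1.png",im);P=cloud(n,d)
    m=(abs(P[...,0]-.44)<.12)&(abs(P[...,1]-.33)<.12)&(P[...,2]>-.02)&(P[...,2]<.04)
    for r in spot_in(n,"steel_tray")[:2]:
        u,v,w,h=r["rect"];print(n,r["score"],P[int(v),int(u)])
    hsv=cv2.cvtColor(im,cv2.COLOR_BGR2HSV);q=m&(P[...,2]>.012)
    print(cv2.minAreaRect(P[q][:,:2].astype(np.float32)*1000),q.sum())
E
```

```text
scene 0.72 [0.43530653 0.33715289 0.00183837]
((441.83740234375, 337.194580078125), (138.5560760498047, 140.40565490722656), 7.452104091644287) 432
side 0.89 [0.44718912 0.33221684 0.00568077]
((444.1295471191406, 339.4358215332031), (129.98721313476562, 136.41253662109375), 8.359611511230469) 993
```

```bash
python3 look.py w1
```

```text
5.5 [ 0.5091 -0.0367  0.2001] tooly deg -10.194992146604601 [-0.12 -0.01  2.    0.    1.16  0.06]
red 0
blue 1
blk 456 ztop 0.1017 rect mm [520.4  31.2] [22.  21.5] 34.0 med [0.5207 0.0317 0.1007] px [135. 316.]
```

View pics/w1.png

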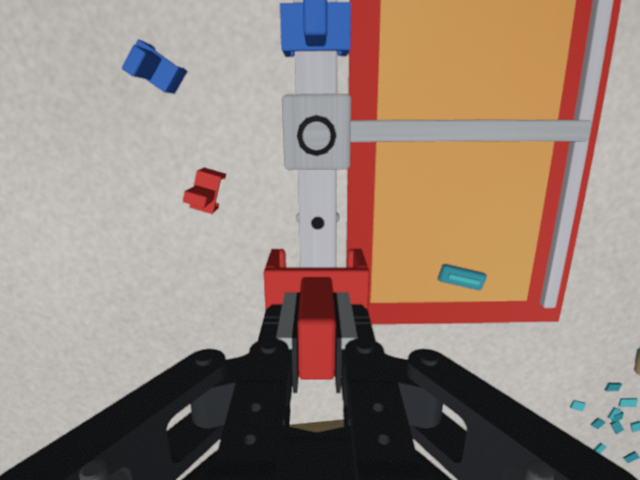

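Emit:
carry_out(
  series="-0.004 0.02 0 0;-0.009 0.045 0 0;-0.009 0.055 0 0;-0.01 0.06 0 0;-0.01 0.06 0 0;-0.01 0.055 -0.01 0;-0.008 0.045 -0.02 0;-0.004 0.025 -0.03 0;-0.002 0.01 -0.03 0;0 0 -0.02 0;0 0 -0.014 0;0 0 0 0;0 0 -0.006 0;0 0 -0.004 0;0 0 -0.002 0;0 0 0 0;0 0 0 0",
)

```text
time: 7.68
tool_pos: [0.4443, 0.3382, 0.0656]
tcp_rot: [2.41, 2.015, 0.001]
wrist_force: [-0.0, -0.4, -1.2]
width: 0.152
grip_force: 50.6
```

```bash
python3 - <<'E'
from h import *
st=bot.read_state();print(st["tool_pos"],st["wrist_force"])
im,d=eyes.read_camera("side");cv2.imwrite("pics/s2.png",cv2.resize(im[280:460,240:440],None,fx=3,fy=3))
E
```

```text
[0.44430567 0.33822979 0.06555402] [-0.04468162 -0.3996619  -1.17037506]
```

View pics/s2.png

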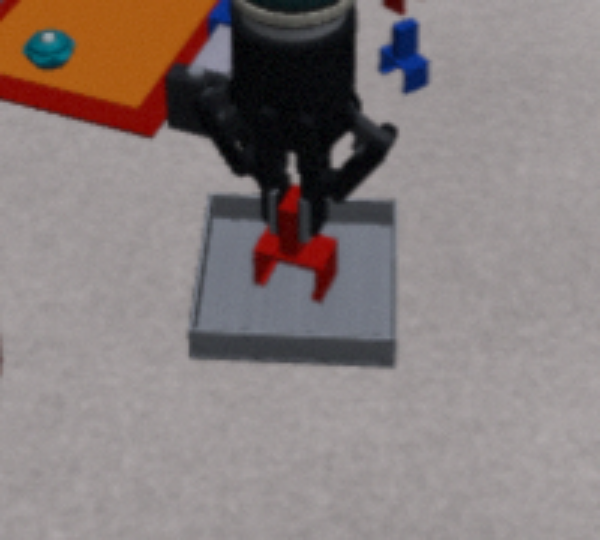

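The clip is upright over the middle of the tray, a few millimetres above its floor. Next I'll lower it until it touches.

Emit:
carry_out(
  series="0 0 -0.002 0;0 0 -0.002 0;0 0 -0.001 0;0 0 0 0;0 0 0 0",
)

```text
time: 8.35
tool_pos: [0.4443, 0.3383, 0.0616]
tcp_rot: [-2.41, -2.015, -0.0]
wrist_force: [-3.0, -1.9, 7.8]
width: 0.154
grip_force: 52.0
```

Emit:
carry_out(
  series="0 0 0 0;0 0 0 0;0 0 0 0;0 0 0 0;0 0 0.01 0;0 0 0.04 0;0 0 0.05 0;0 0 0.04 0",
  jaw=1,
)

```text
time: 9.35
tool_pos: [0.4446, 0.3385, 0.2032]
tcp_rot: [2.41, 2.015, 0.004]
wrist_force: [0.7, 0.6, -0.6]
width: 0.999
grip_force: 0.0
```

```bash
python3 - <<'E'
from h import *
im,d=eyes.read_camera("side");P=cloud("side",d)
hsv=cv2.cvtColor(im,cv2.COLOR_BGR2HSV)
m=((hsv[...,0]<8)|(hsv[...,0]>172))&(hsv[...,1]>130)&(abs(P[...,0]-.44)<.09)&(abs(P[...,1]-.34)<.09)&(d>0)
print(m.sum(),P[m].min(0),P[m].max(0),bot.read_state()["tool_pos"])
# hole from earlier wrist picture: ray geometry
Q=np.load("wrist.npy");q=Q[215:232,309:326].reshape(-1,3);print("hole approx",np.median(q,0), Q[223,317])
E
```

```text
558 [0.37118202 0.2803323  0.0027625 ] [0.51633462 0.40443829 0.53874903] [0.44725708 0.34036722 0.20944991]
hole approx [ 0.50879003 -0.03799297  0.04124334] [ 0.50868779 -0.03810345  0.04107999]
```

Emit:
carry_out(
  series="0.008 -0.03 0 0;0.014 -0.055 0 0;0.015 -0.06 0 0;0.015 -0.06 0 0;0.013 -0.055 0 0;0.009 -0.037 0 0;0.002 -0.01 0 0;0 0 0 0;0 0 0 0",
)

```text
time: 10.52
tool_pos: [0.5198, 0.0323, 0.2003]
tcp_rot: [-2.409, -2.016, -0.0]
wrist_force: [0.7, -0.2, 0.9]
width: 0.993
grip_force: 0.0
```

```bash
python3 look.py w2; python3 - <<'E'
from h import *
im,d=eyes.read_camera("side");cv2.imwrite("pics/s3.png",im[200:480,200:520])
E
```

```text
10.525 [0.5198 0.0323 0.2003] tooly deg -10.136896609682081 [0.01 0.01 1.98 0.   1.16 0.19]
red 0
blue 8
blk 418 ztop 0.1014 rect mm [521.   31.9] [22.3 22. ] 7.7 med [0.5212 0.0348 0.1002] px [242. 318.]
```

View pics/s3.png

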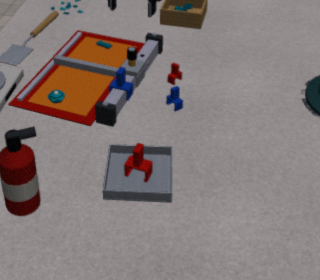

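The red clip stands in the tray at (138,163) in this crop. The blue clip is still on the tube. Now I'll descend to the knob.

Emit:
carry_out(
  series="0.001 0 -0.04 0;0 0 -0.04 0;0 0 -0.025 0;0 0 -0.011 0;0 0 -0.002 0;0 0 0 0;0 0 0 0",
)

```text
time: 11.5
tool_pos: [0.5222, 0.0312, 0.0836]
tcp_rot: [2.409, 2.014, 0.003]
wrist_force: [-0.3, -0.6, -0.2]
width: 1.0
grip_force: 0.0
```

Emit:
carry_out(
  series="0 0 0 0;0 0 0 0;0 0 0 0;0 0 0 0;0 0 0 0;0 0 0 0",
  jaw=-1,
  grip_force=70,
)

```text
time: 12.25
tool_pos: [0.5211, 0.0311, 0.0826]
tcp_rot: [-2.41, -2.015, 0.0]
wrist_force: [-2.2, -0.3, 5.4]
width: 0.262
grip_force: 68.5
```

Emit:
carry_out(
  series="0 0 0.003 0;0 0 0.004 0;0 0 0.004 0;0 0 0.003 0;0 0 0 0;0 0 0 0",
)

```text
time: 13.0
tool_pos: [0.5209, 0.0311, 0.096]
tcp_rot: [-2.41, -2.015, 0.0]
wrist_force: [3.4, 0.1, -10.0]
width: 0.257
grip_force: 68.9
```

Emit:
carry_out(
  series="-0.0005 -0.003 0 0;-0.0012 -0.007 0 0;0 0 0 0",
)

```text
time: 13.38
tool_pos: [0.5191, 0.0203, 0.0962]
tcp_rot: [2.41, 2.015, -0.001]
wrist_force: [2.8, -1.5, -9.6]
width: 0.26
grip_force: 68.9
```

Emit:
carry_out(
  series="-0.001 -0.006 0 0;-0.002 -0.012 0 0;-0.0025 -0.015 0 0;-0.0024 -0.014 0 0;-0.0015 -0.008 0 0;-0.0007 -0.004 0 0;0 0 0 0;0 0 0 0",
)

```text
time: 14.38
tool_pos: [0.5092, -0.0383, 0.0962]
tcp_rot: [2.409, 2.015, -0.001]
wrist_force: [3.2, -1.9, -10.4]
width: 0.258
grip_force: 68.9
```

```bash
python3 - <<'E'
from h import *
for n in ["scene","side"]:
    im,d=eyes.read_camera(n);cv2.imwrite(f"pics/{n}4.png",im)
print(bot.read_state()["tool_pos"])
im=cv2.imread("pics/scene4.png")[200:340,260:450];im2=cv2.imread("pics/side4.png")[220:360,240:430]
cv2.imwrite("pics/c4.png",cv2.resize(np.hstack([im,im2]),None,fx=2.1,fy=2.1,interpolation=cv2.INTER_CUBIC))
E
```

```text
[ 0.50929661 -0.03799859  0.09627828]
```

View pics/c4.png

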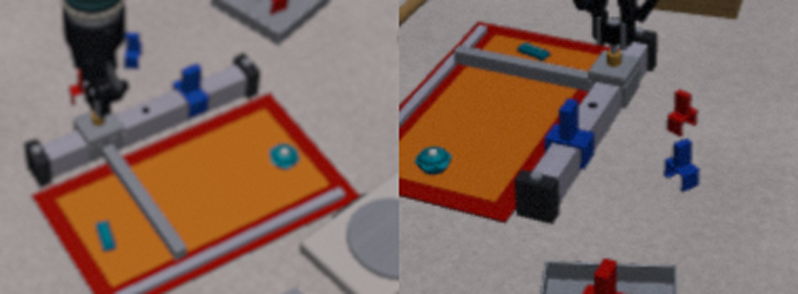

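The sleeve and bar have moved along, and the middle hole is now open. Now I'll let the pin down.

Emit:
carry_out(
  series="0 0 -0.003 0;0 0 -0.003 0;0 0 -0.002 0;0 0 0 0",
)

```text
time: 14.98
tool_pos: [0.5093, -0.0378, 0.0882]
tcp_rot: [-2.41, -2.015, 0.0]
wrist_force: [1.4, -1.5, -7.7]
width: 0.259
grip_force: 69.1
```

Emit:
carry_out(
  series="0 0 -0.003 0;0 0 -0.002 0;0 0 -0.001 0;0 0 0 0;0 0 0 0",
)

```text
time: 15.6
tool_pos: [0.5094, -0.0378, 0.0826]
tcp_rot: [2.41, 2.015, 0.0]
wrist_force: [-0.6, -1.3, -1.3]
width: 0.261
grip_force: 69.6
```

Emit:
carry_out(
  series="0 0 -0.0007 0;0 0 0 0;0 0 0 0;0 0 0 0",
)

```text
time: 16.1
tool_pos: [0.5095, -0.0378, 0.0826]
tcp_rot: [2.41, 2.015, 0.0]
wrist_force: [-3.9, -0.8, 5.6]
width: 0.259
grip_force: 70.6
```

```bash
python3 - <<'E'
from h import *
im,d=eyes.read_camera("side");im2,_=eyes.read_camera("scene")
cv2.imwrite("pics/c5.png",np.hstack([cv2.resize(im[220:420,240:440],(400,400),interpolation=cv2.INTER_CUBIC),cv2.resize(im2[170:370,250:450],(400,400),interpolation=cv2.INTER_CUBIC)]))
print(bot.read_state()["wrist_force"])
E
```

```text
[-2.4402608  -1.73064503  6.43072172]
```

View pics/c5.png

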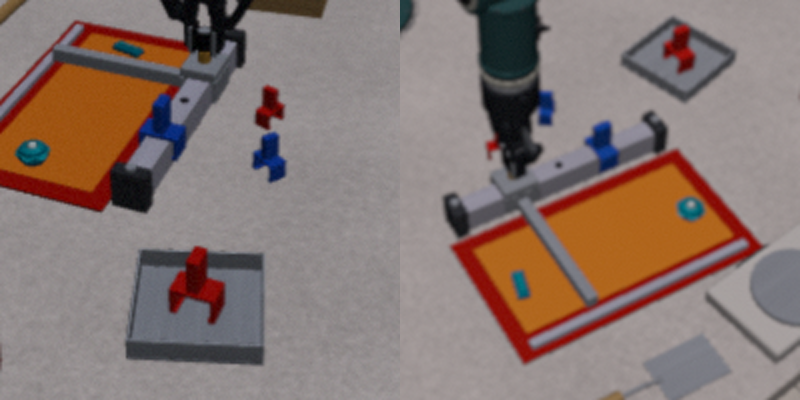

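The pin is on its stop: same height as at the start, and the wrist force has gone from a pull to a slight push. The clip is in the tray and the blue clip and sugar pieces haven't moved.

```bash
python3 -c "
from workcell import bot
print(bot.finish_job())"
```

```text
the job is handed in; nothing more can be done
None
```

The job is handed in at about 16 s: the red clip stands in the steel tray, the sleeve is pinned at the hole it had covered with the pin fully down, and the gripper still holds the knob.

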